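# Square a board into a fence corner and keep the spring hold-down pressed

### The job

Push the loose board on the drilling jig square and flush into the corner of the jig's two fences. Then press the jig's spring-loaded hold-down knob straight down until its flat top is level with the top of the small gauge pin beside it, so that its rubber foot pins the board, and finish the program while still holding the knob there: do not let go. Leave the tape measure, the wooden blank and the wedge beside the jig where they are.

Things in the scene. Friction and masses are not known exactly. Their poses are not given: they have to be found in the camera images.
- jig: fixed jig; its place and yaw vary. Plywood base 12 mm thick, x -95 to +85 mm, y -105 to +105 mm from its origin, which is on the bench surface. x points away from the robot to the back fence, y along that fence to the side fence on the left, z up
- bracket (a point): middle of the underside (78 mm above the bench) of the steel bracket that stands on the back fence and overhangs the corner with the knob: 56 mm along jig x, 26 mm along jig y
- corner (a point): where the inner faces of the two wooden fences meet, at x = 60, y = 80 mm of the jig, 23 mm above the bench (half-way up the board); axes as the jig's. Fences are 20 mm thick, tops 42 mm above the bench: the back fence along jig y, from y = -105 to +80 mm; the side fence along jig x, from x = -85 to +50 mm
- board_center (a point): centre of the loose board: plain light wood, 100 mm (its x) by 130 mm (its y) by 22 mm thick, 0.14 to 0.28 kg, flat on the jig base (top 34 mm above the bench), up to 0.2 rad out of square. Too wide to grasp: push its edges. When flush, its centre is 50 mm in x and 65 mm in y short of the corner, in the jig's axes
- board: the same board; origin at the centre of its underside, axes as above; square when these are parallel to the jig's
- board_corner (a point): the board's own corner (its +x +y edge, half-way up) that belongs at corner
- knob_top (a point): centre of the flat top of the black mushroom knob, 34 mm across, 165 mm above the bench when up; it is at x = 35, y = 45 mm in the jig's frame and goes straight down
- knob (a joint): travel of the knob in m: 0 up, 0.032 bottomed. The top is level with the gauge pin at 0.021. Its rubber foot (24 mm across) under it meets the board at 0.012; from there a second spring makes it stiffer. About 1.5 N starts it, 3 N brings it to 0.012, about 11 N holds it at 0.021 on the board; it springs back when let go
- foot: rubber foot under the knob, 24 mm across, 8 mm high, origin at the centre of its underside; on its own spring (400 N/m, 2.4 N preload), 46 mm above the bench when up
- gauge_top (a point): top of the fixed steel gauge pin (12 mm across), 144 mm above the bench, 35 mm behind the knob's axis (jig +x)
- tape_measure: yellow tape measure lying behind the jig, 89x80x32 mm; leave it
- blank_a: octagonal wooden blank in front of the jig, 67x59x36 mm; leave it
- wedge_b: wooden wedge in front of the jig, 89x46x26 mm; leave it

How it is judged:
On the way, in this order (a step that is already met when the one before it is completed fails the run):
1. the board lies square and flush in the fence corner (x of board_corner in the frame of jig between 0.0565 and 0.064 m and y of board_corner in the frame of jig between 0.0765 and 0.084 m and angle between the x axis of board and the x axis of jig, either way round below 0.035 rad and z of board_corner in the frame of jig between 0.019 and 0.027 m and value of joint knob below 0.008 m), for 0.2 s.
2. the knob is pressed level with the gauge pin, its foot on the board (value of joint knob between 0.017 and 0.025 m and contact force between foot and board above 2.5 N and (contact force between jig and the fingers above 3 N or contact force between jig and the arm above 3 N)), for 0.5 s.
At the end, for the whole second after the job is handed in: the board's corner is within 3.5 mm of both fences and the board within 0.035 rad of square, flat on the base; the robot is still pushing on the knob (over 3 N), which stands within 4 mm of level with the gauge pin (travel 17 to 25 mm), its foot pressing on the board with over 2.5 N (all of step 2 and x of board_corner in the frame of jig between 0.0565 and 0.064 m and y of board_corner in the frame of jig between 0.0765 and 0.084 m and angle between the x axis of board and the x axis of jig, either way round below 0.035 rad and z of board_corner in the frame of jig between 0.019 and 0.027 m and linear speed of board below 0.01 m/s); the arm keeps its last pose, push and grip.
It fails at once if the tape measure is pushed more than 25 mm (distance of tape_measure from where it was at the start of the episode above 0.025 m).
It fails at once if the wooden blank is pushed more than 25 mm (distance of blank_a from where it was at the start of the episode above 0.025 m).
It fails at once if the wedge is pushed more than 25 mm (distance of wedge_b from where it was at the start of the episode above 0.025 m).
It also fails if it takes over 64 s, if anything falls off the work surface, if the arm or the gripper's body presses on something with over 40 N, if the wrist force passes 120 N, or if a joint passes its speed limit or range.

### The arm

A 6-joint arm with a two-finger parallel gripper is mounted at the origin on a cart in front of the work surface, level with it; the furniture and walls round the work are solid. World frame = base frame: x ahead of the robot, y to its left, z up, the work surface at z = 0. Lengths are in m, angles in rad, forces in N, time in s.
With the tool pointing down it reaches from about 0.275 to 0.75 m from the base axis. Payload 10.2 kg.
Tool frame: the origin (TCP) lies midway between the tips of the shut fingers; the grasp point (between the pads) lies 19 mm behind it; z points along the fingers, y is the line along which they close (so a half turn about z gives the same grasp; the last joint's range is limited). The gripper opens to 88 mm and grips with 3 to 60 N. Pads are 18 mm wide; open, the fingers measure 123 mm over their backs; the gripper's body (75 mm by 187 mm) begins 45 mm behind the grasp point.
Start: joints at [-1.537, 0.313, 1.498, -0, 1.331, -0.223], TCP at [0.133, -0.508, 0.239] pointing down, gripper open.
Joint ranges: [-2.94, 2.94], [-0.97, 2.17], [0.19, 2.56], [-1.23, 4.37], [0.02, 3.11], [-2.88, 2.88]. Speed limits (rad/s): [2.39, 2.39, 3.01, 3.14, 3.14, 3.14].

### API

Orientations are given as a 3x3 rotation matrix whose columns are the frame's x, y, z axes.
In Python, from workcell import r gives the robot as it stands. Calls block until the motion is done:
- r.movep(position, orientation): joint-space move of the TCP to a pose.
- r.movel(position, ori=None, v=0.15): straight line of the TCP; ori=None keeps the orientation; v is the mean speed in m/s.
- r.goto_joints(angles): joint-space move.
- r.release() and r.grab(strength=None): open the fingers fully, or close them until they stop; strength is the grip in N (None keeps the last).
- r.hold(seconds).
- r.inverse_kinematics(position, orientation): joint angles nearest the present ones, or None.
- r.observe(): the state.
- r.snapshot(name): name is "scene" or "top"; returns the picture (420x560x3 uint8, red, green, blue); there is no depth.
- r.camera_params(name): a dict with "fov_y" (degrees; the focal length in pixels is half the picture's height over the tangent of half this angle, whatever the lens; pixels are square), "cx", "cy" (the principal point, pixels), "world_from_camera" (4x4, takes a point from camera to world coordinates). Camera axes: x right, y down, z forward; pixel columns grow to the right and rows downward; lengths in m; the calibration is good to about 2 mm. A picture is of the moment at which its call begins. camera_params takes no time and is no camera call.
A pose or a line that the arm cannot do raises r.IKError and nothing moves.
- r.sign_off(): hands the job in; it is judged then, once.
The state is a dict: "time_s": time; "joints": joint angles; "qvel": joint speeds; "joint_torque": joint torques, N m; "ee_pos": TCP position; "tool_rot": TCP orientation; "wrist_force": force on the tool from outside, world axes, zero at the start; "moment": the same for the moment, N m; "opening": finger opening in m; "grasp_force": force on a finger pad.
Only numpy, scipy, OpenCV 4.12 (cv2) and the standard library are available. Lean on these libraries where they do the work, as an engineer would, in place of code of your own. Each camera call takes 0.05 s, during which the arm holds its last target. There are 200 camera calls.

## Working session

There is one attempt and no reset: what is moved stays moved. The work goes in short steps, each a Python script; the robot and the scene stay as the last script left them, time stands still between calls to the robot, and variables do not carry over. Pictures are saved under pics/ and viewed, at most 10 in all, crops included, and the job is handed in when it is done.

```bash
mkdir -p pics; ls
python3 - <<'E'
from workcell import r
import cv2,numpy as np
for n in("scene","top"):
    cv2.imwrite(f"pics/{n}0.png",r.snapshot(n)[:,:,::-1]); c=r.camera_params(n); print(c["fov_y"],c["cx"],c["cy"],np.round(c["world_from_camera"],4).tolist(), [k for k in c])
print(r.observe())
E
```

```text
pics
43.77135260434941 279.43067301490316 215.87841533368362 [[0.8182, -0.358, 0.4498, 0.1891], [-0.5748, -0.4913, 0.6545, -0.8126], [-0.0133, -0.794, -0.6077, 0.6277], [0.0, 0.0, 0.0, 1.0]] ['fov_y', 'cx', 'cy', 'world_from_camera']
50.33569840853634 273.7027554327511 204.4193339773164 [[0.0013, -0.9946, 0.1037, 0.4783], [-1.0, -0.0018, -0.0053, -0.2182], [0.0055, -0.1037, -0.9946, 0.9851], [0.0, 0.0, 0.0, 1.0]] ['fov_y', 'cx', 'cy', 'world_from_camera']
{'time_s': 0.1, 'joints': array([-1.53741044e+00,  3.13395303e-01,  1.49835858e+00,  1.70728737e-05,
        1.33097503e+00, -2.23390114e-01]), 'qvel': array([ 0.000623  , -0.00188309,  0.00020245,  0.00024899, -0.00097303,
        0.00030537]), 'joint_torque': array([ 4.74544984e-03, -4.02804852e+01, -2.52639860e+01,  6.97162771e-02,
        3.43102484e-02, -6.70712416e-05]), 'ee_pos': array([ 0.1333209 , -0.50756913,  0.2382186 ]), 'tool_rot': array([[ 9.67214818e-01,  2.53959634e-01, -2.13532059e-05],
       [ 2.53959493e-01, -9.67214188e-01,  1.13618708e-03],
       [ 2.67892530e-04, -1.10435983e-03, -9.99999354e-01]]), 'wrist_force': array([ 0.37819691, -0.07884586, -0.16276445]), 'moment': array([ 0.02602662,  0.04961828, -0.0281817 ]), 'grasp_force': 0.0, 'opening': 0.08821784283848444}
```

View pics/scene0.png

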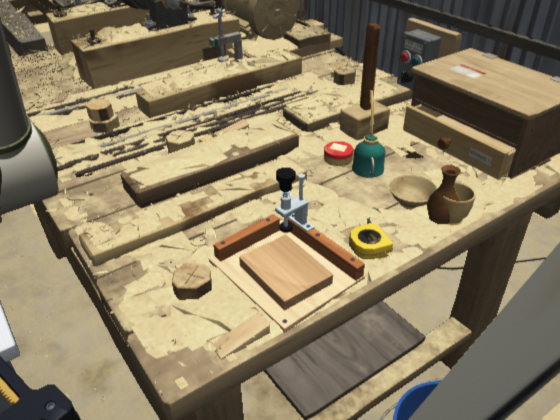

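View pics/top0.png

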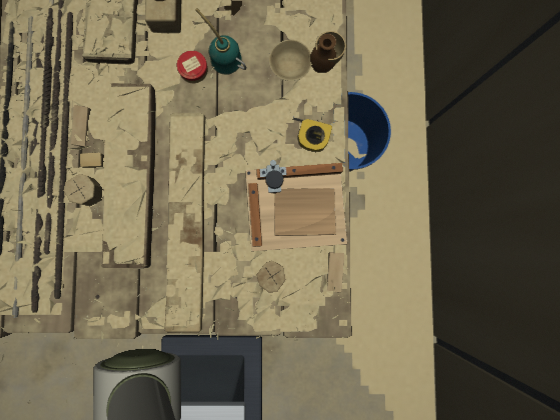

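The scene view shows the jig near (285,260), with the fences at the back and left, the knob at (286,178) and the tape at (370,240). In the top view the jig covers about (248-348, 165-248), the knob is at (275,179), the board at (305,212), the blank at (271,277) and the wedge at (336,270). I'll zoom in on the top view.

Run:
```python
import cv2
t=cv2.imread("pics/top0.png")[155:255,235:360]; cv2.imwrite("pics/c1.png",cv2.resize(t,None,fx=6,fy=6,interpolation=cv2.INTER_CUBIC))
t=cv2.imread("pics/scene0.png")[160:330,200:400]; cv2.imwrite("pics/c2.png",cv2.resize(t,None,fx=3.5,fy=3.5,interpolation=cv2.INTER_CUBIC))
```

```text
(no output)
```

View pics/c1.png

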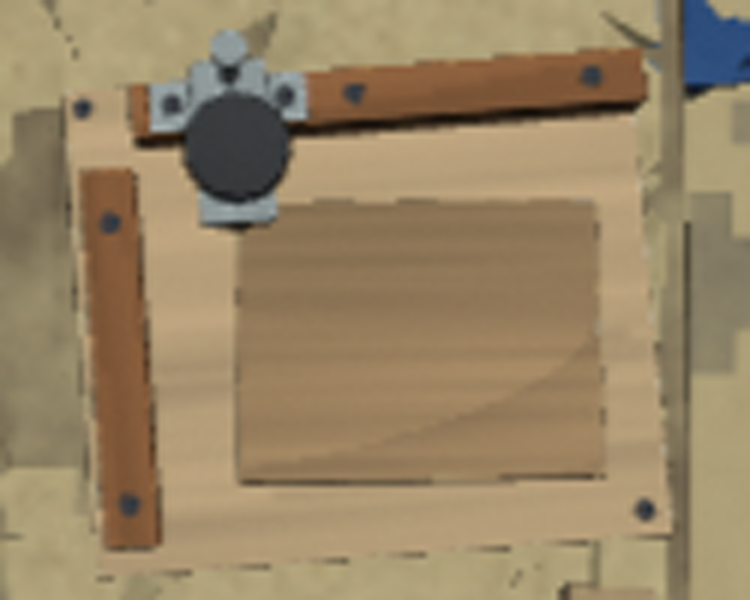

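View pics/c2.png

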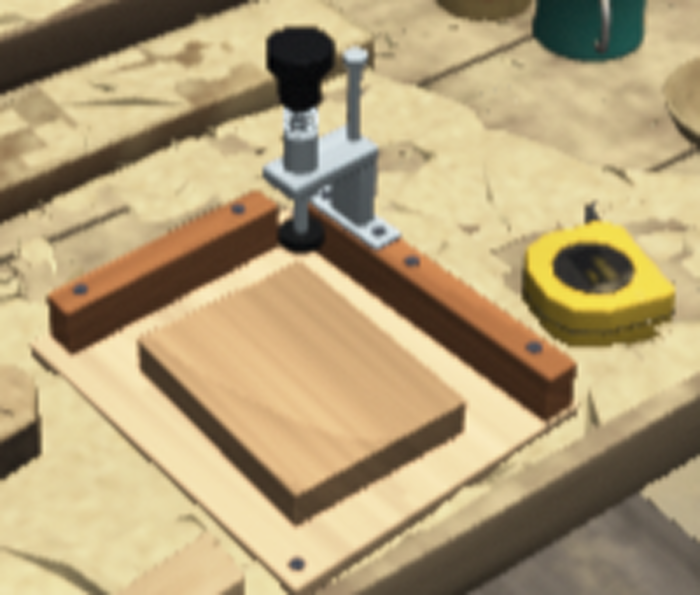

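The zoomed top view shows these crop pixels: knob disc (237,147), radius about 52; side fence top corners (80,172), (133,170), (160,547), (106,548); back fence right end (640,48), (646,103); base corners (670,530), (100,578), (65,92); board top corners (597,203), (605,477), (240,482). I'll fit the jig and board poses from these.

```bash
cat > h.py <<'E'
import numpy as np, cv2
from workcell import r
def ray(name,uv,z):
    c=r.camera_params(name);f=210/np.tan(np.radians(c["fov_y"])/2);T=c["world_from_camera"]
    d=T[:3,:3]@[(uv[0]-c["cx"])/f,(uv[1]-c["cy"])/f,1]
    return T[:3,3]+d*(z-T[2,3])/d[2]
def proj(name,p):
    c=r.camera_params(name);f=210/np.tan(np.radians(c["fov_y"])/2);T=np.linalg.inv(c["world_from_camera"])
    q=T[:3,:3]@p+T[:3,3]; return q[:2]/q[2]*f+[c["cx"],c["cy"]]
def rigid(a,b):  # b=R a+t
    a,b=np.array(a),np.array(b);A=a-a.mean(0);B=b-b.mean(0)
    th=np.arctan2((A[:,0]*B[:,1]-A[:,1]*B[:,0]).sum(),(A*B).sum());R=np.array([[np.cos(th),-np.sin(th)],[np.sin(th),np.cos(th)]])
    t=b.mean(0)-R@a.mean(0);return th,R,t,b-(a@R.T+t)
E
python3 - <<'E'
from h import *
np.set_printoptions(precision=4,suppress=True)
cp=lambda p:((p[0]+.5)/6-.5+235,(p[1]+.5)/6-.5+155)
J=[((237,147),.165,35,45),((80,172),.042,50,100),((133,170),.042,50,80),((160,547),.042,-85,80),((106,548),.042,-85,100),((640,48),.042,80,-105),((646,103),.042,60,-105),((130,88),.042,80,80),((670,530),.012,-95,-105),((100,578),.012,-95,105),((65,92),.012,85,105)]
th,R,t,e=rigid([[a/1e3,b/1e3] for _,_,a,b in J],[ray("top",cp(p),z)[:2] for p,z,_,_ in J])
print("jig",th,t);print(e*1e3)
B=[((597,203),50,-65),((605,477),-50,-65),((240,482),-50,65)]
tb,Rb,c,e=rigid([[a/1e3,b/1e3] for _,a,b in B],[ray("top",cp(p),.034)[:2] for p,_,_ in B])
print("board",tb,c,"rel yaw",tb-th,"in jig",R.T@(c-t));print(e*1e3)
# scene check
for P in([35,45,165],[70,45,144],[60,-105,42],[-95,-105,12],[-85,80,42]):
    print(P,proj("scene",np.r_[R@(np.array(P[:2])/1e3)+t,P[2]/1e3])-[200,160])
E
```

```text
jig 0.07858898781925104 [ 0.5801 -0.2709]
[[-0.3616  0.0315]
 [-0.185  -0.9647]
 [-0.9976  0.152 ]
 [ 0.199   0.6047]
 [ 1.3955 -0.4299]
 [-0.9881  1.2834]
 [-0.9615  0.9992]
 [-1.3703 -0.9808]
 [ 2.3644  1.9455]
 [ 1.3114 -1.2625]
 [-0.4061 -1.3784]]
board 0.011832653821117759 [ 0.5627 -0.2891] rel yaw -0.06675633399813329 in jig [-0.0188 -0.0168]
[[-1.185   0.4754]
 [ 0.8021  0.0717]
 [ 0.3829 -0.547 ]]
[35, 45, 165] [87.3846 11.1295]
[70, 45, 144] [103.1724  14.3247]
[60, -105, 42] [158.9523 107.253 ]
[-95, -105, 12] [ 86.3514 167.2633]
[-85, 80, 42] [20.8479 88.435 ]
```

```bash
cat >> h.py <<'E'
np.set_printoptions(precision=4,suppress=True)
th,t=0.0786,np.array([.5801,-.2709])
R=np.array([[np.cos(th),-np.sin(th)],[np.sin(th),np.cos(th)]])
def W(x,y,z): return np.r_[R@(np.array([x,y])/1e3)+t,z/1e3]
def ori(a):  # tool x at jig angle a, z down
    c,s=np.cos(th+a),np.sin(th+a);return np.array([[c,s,0],[s,-c,0],[0,0,-1.]])
def st():
    o=r.observe();e=o["ee_pos"];return round(o["time_s"],2),np.r_[R.T@(e[:2]-t),e[2]]*1e3,np.r_[R.T@o["wrist_force"][:2],o["wrist_force"][2]]
def push(p,d,n,step,flim,v=.03):  # from jig point p along unit d (jig axes) until the reaction passes flim
    p,d=np.array(p,float),np.array(d,float);f0=st()[2]
    for i in range(1,n+1):
        q=p+d*step*i;r.movel(W(*q),v=v);s=st();f=-(s[2]-f0)@d
        if f>flim: break
    print("push end",i,s,"f",round(f,2));return q,f
E
python3 - <<'E'
from h import *
r.movep(W(-88,-17,120),ori(0));print(st())
r.movel(W(-88,-17,21),v=.12);print(st())
q,f=push((-88,-17,21),(1,0,0),7,2,8);print(st())
cv2.imwrite("pics/p1.png",cv2.resize(r.snapshot("top")[155:295,235:360,::-1],None,fx=4,fy=4))
E
```

```text
(1.7, array([-88.4193, -17.8216, 120.3189]), array([ 0.1534, -0.1803, -0.1493]))
(2.67, array([-87.7202, -17.3906,  21.7348]), array([ 0.2597, -0.4047,  0.2356]))
push end 7 (4.42, array([-73.8404, -16.9559,  21.0124]), array([ 0.1782,  0.3743, -1.0947])) f 0.08
(4.42, array([-73.8404, -16.9559,  21.0124]), array([ 0.1782,  0.3743, -1.0947]))
```

View pics/p1.png

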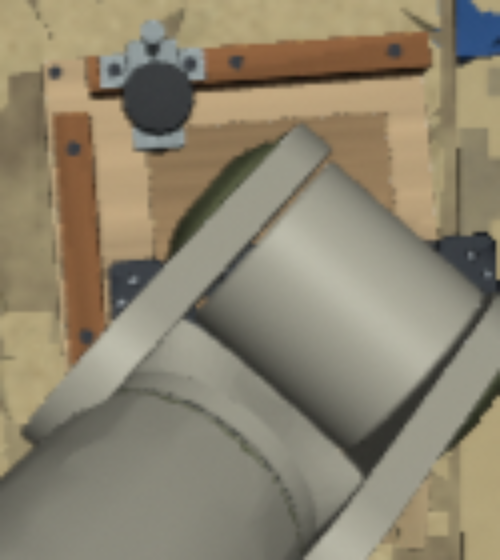

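The arm sits over the front of the jig, with the gripper ends at (130,285) and (465,265). It is clear of the knob, and the board has not visibly moved yet. I'll keep pushing until a fence reaction appears.

Run:
```python
from h import *
q,f=push((-74,-17,21),(1,0,0),20,2,7)
r.movel(W(q[0]-25,-17,21),v=.1);print(st())
r.movel(W(q[0]-25,-17,130),v=.2)
r.goto_joints([r.observe()["joints"][0]-.45,*r.observe()["joints"][1:]])
t1=r.snapshot("top");s=r.snapshot("scene")
a=cv2.resize(t1[155:255,235:360,::-1],None,fx=4,fy=4);b=cv2.resize(s[210:330,205:375,::-1],None,fx=3.3,fy=3.3)[:400]
b=cv2.copyMakeBorder(b,0,max(0,400-b.shape[0]),0,0,0);cv2.imwrite("pics/p2.png",np.hstack([a,b])[:, :800] if 0 else cv2.resize(np.hstack([a,b]),(800,300)));cv2.imwrite("pics/top2.png",t1[:,:,::-1]);print(st())
```

```text
push end 12 (7.47, array([-52.7074, -16.8618,  20.988 ]), array([-20.0554,   1.9843,  10.4144])) f 19.28
(7.88, array([-74.5656, -17.2015,  21.2276]), array([ 0.0321, -0.5871,  0.0293]))
(9.68, array([-266.3525, -192.2406,  128.7357]), array([-0.2637,  0.1281,  0.3269]))
```

View pics/p2.png

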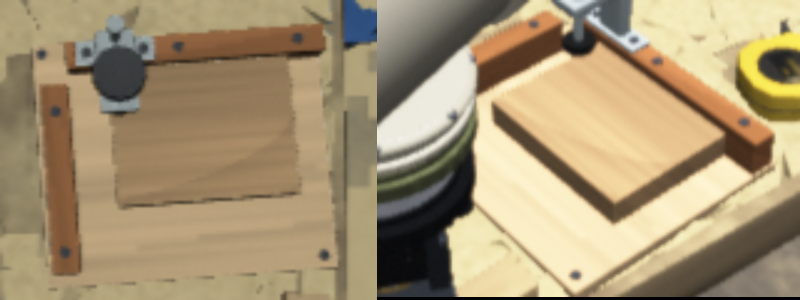

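The board is now flush along the back fence (edge at row ~65 in the left view), with a gap of about 32 mm to the side fence. Next is the side push with the fingers shut.

Run:
```python
from h import *
p=W(0,-108,130);k=[r.inverse_kinematics(p,ori(a)) for a in(np.pi/2,-np.pi/2)];print(k)
a=min((abs(q[5]),a) for q,a in zip(k,(np.pi/2,-np.pi/2)) if q is not None)[1]
r.grab(10);r.movep(p,ori(a));print(st())
r.movel(W(0,-108,21),v=.12);print(st())
q,f=push((0,-108,21),(0,1,0),16,2,7)
if f<7: q,f=push(q,(0,1,0),30,1,7)
r.movel(W(0,q[1]-20,21),v=.1)
r.movel(W(0,q[1]-20,130),v=.2);r.release()
r.movep(W(-78,12,130),ori(0));r.movel(W(-78,12,21),v=.15)
q,f=push((-78,12,21),(1,0,0),10,2,5)
if f<5:q,f=push(q,(1,0,0),15,1,6)
r.movel(W(q[0]-20,12,21),v=.1);r.movel(W(q[0]-20,12,130),v=.2)
j=r.observe()["joints"];j[0]-=.45;r.goto_joints(j)
t1=r.snapshot("top");s=r.snapshot("scene");cv2.imwrite("pics/top3.png",t1[:,:,::-1])
cv2.imwrite("pics/p3.png",cv2.resize(t1[155:255,235:360,::-1],None,fx=6,fy=6,interpolation=cv2.INTER_CUBIC));print(st())
```

```text
[array([-0.7385,  0.7935,  1.0143, -0.    ,  1.3338, -0.8171]), array([-0.7385,  0.7935,  1.0143, -0.    ,  1.3338,  2.3245])]
(12.39, array([  -0.5011, -108.4582,  130.0064]), array([-0.5006,  0.4682,  0.4949]))
(13.45, array([   0.3605, -108.4007,   22.0085]), array([-0.1835,  0.7441,  1.3281]))
push end 16 (17.45, array([  0.0408, -75.7727,  21.0074]), array([0.6292, 0.2059, 1.297 ])) f 0.54
push end 19 (22.2, array([ -0.0966, -58.9529,  21.4959]), array([ -0.5838, -10.8613,  -1.6768])) f 11.07
push end 10 (29.35, array([-57.9152,  12.0159,  20.9747]), array([-0.438 , -0.0748,  0.023 ])) f 1.02
push end 7 (31.1, array([-52.7275,  12.0347,  20.9972]), array([-11.9975,   0.6595,   6.2006])) f 11.56
(33.24, array([-250.2338, -167.8128,  128.7487]), array([-0.1343, -0.5227,  1.0052]))
```

View pics/p3.png

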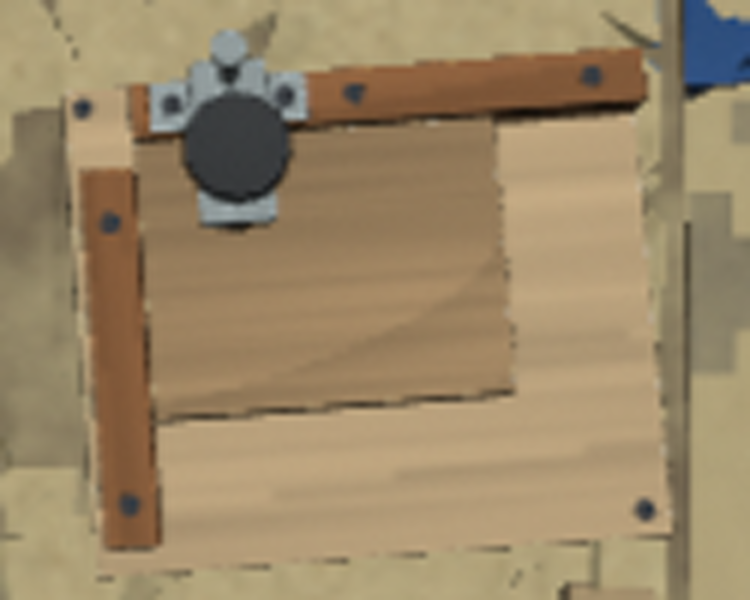

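The board is flush against both fences: its left edge follows the side fence and its back edge follows the back fence. Next I press the knob with the fingers shut. I'll aim about 2.5 mm nearer, since the push contacts and the scene view both suggest the jig is that much closer in x.

Run:
```python
from h import *
r.grab(20);r.movep(W(32.5,45.5,200),ori(0));print(st())
r.movel(W(32.5,45.5,172),v=.08)
f0=st()[2][2]
for z in(168,165,162,159,156,153,150,148,146,145,144):
    r.movel(W(32.5,45.5,z),v=.03);s=st();print(z,s[1],round(s[2][2]-f0,2),s[0])
r.hold(.3);print(st())
t1=r.snapshot("top");s=r.snapshot("scene");cv2.imwrite("pics/p4.png",np.hstack([cv2.resize(x,(400,400)) for x in(t1[155:255,235:335,::-1],s[150:270,220:340,::-1])]))
```

```text
(35.9, array([ 31.7701,  44.4306, 199.6457]), array([-0.3832, -0.5659, -0.0638]))
168 [ 32.5003  45.4883 168.0266] -0.57 36.68
165 [ 32.5901  45.4514 165.1391] 1.17 36.93
162 [ 32.563   45.4698 161.9862] 2.53 37.18
159 [ 32.5394  45.4852 158.9111] 1.53 37.43
156 [ 32.5409  45.4779 155.8872] 3.88 37.68
153 [ 32.5842  45.4509 153.2809] 6.43 37.93
150 [ 32.5918  45.4365 150.5656] 8.53 38.18
148 [ 32.5997  45.4458 148.7626] 8.27 38.43
146 [ 32.609   45.4379 146.9424] 9.78 38.68
145 [ 32.6092  45.414  146.0592] 10.5 38.93
144 [ 32.605   45.4402 145.1492] 10.36 39.18
(39.48, array([ 32.6053,  45.4487, 145.1796]), array([-2.6902,  1.7561,  9.876 ]))
```

View pics/p4.png

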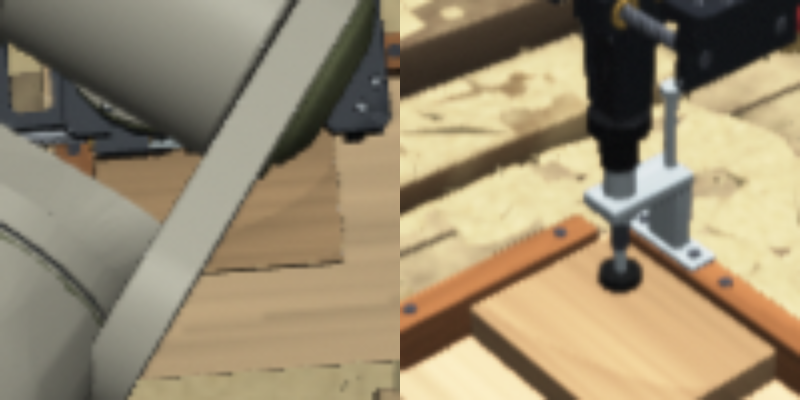

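The foot is on the board, the knob is under the fingers and the board is still flush. The tip stands at 145.2 mm with about 10 N on it, so I'll go 1 mm lower, hold and hand in.

Run:
```python
from h import *
r.movel(W(32.5,45.5,142.8),v=.03);r.hold(1);print(st());print(r.sign_off())
```

```text
(40.83, array([ 32.6154,  45.4586, 144.0721]), array([-2.3915,  1.3394, 11.3588]))
the job is handed in; nothing more can be done
None
```

I handed the job in with the board flush in the fence corner and the knob held level with the gauge pin: fingertip at 144.1 mm, about 11 N, 40.8 s on the clock; no verdict was returned.

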